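Seat the doming block over its push-lock lift pins

TASK

Put the wooden doming block into the aluminium dock, cups up, so that it lies fully down and flat on the dock's ledges, and let go. The two lift pins in the dock lock down or spring up again by turns, one full press and release each time; one or both of them are up now and would hold the block up, but their caps look the same either way, so feel each cap with closed fingers first and click down only a pin that is up. Press the pins gently, well below 20 N, and leave the loupe, the ring cone and the screwdriver where they are.

Things in the scene. Friction and masses are not known exactly. Their poses are not given: they have to be found in the camera images.
- dock: Aluminium dock screwed to the bench: 77 (x) x 135 (y) x 58 (z) mm, origin at the centre of its underside, z up. Its top has a centred open pocket 53 (x) x 111 (y) mm. At each y end of the pocket is a ledge, 8.5 mm wide in y, 8 mm below the rim (50 mm above the origin); the block rests on these two ledges. Two flat feet 8 mm high stick out to 55 mm either side in x.
- dock_seat (a point): Point of the dock (axes as the dock) in the centre of the pocket at ledge level, 50 mm above the dock's underside: where the centre of the block's underside belongs.
- dock_floor (a point): Centre of the pocket's floor, 16 mm below ledge level. Between the ledges the open well is 53 (x) x 94 (y) mm, with room for closed fingers; it holds only the two lift pins, which stand 30 mm either side of the centre along the dock's y.
- pin_a: One of two identical push-lock lift pins in the dock, worked straight down; one or both are up at the start. The reading is a fixed point on the pin's upright axis at ledge level, not the moving cap. The pin is UP or LOCKED by turns: one full press and release changes it. More than 20 N from the fingers damages it. Pressing on a seated block does not reach far enough to change it.
- pin_a_top (a point): Fixed point on pin_a's axis 5.5 mm above ledge level (2.5 mm below the rim): where the flat top of its steel cap, 16 mm across, floats when untouched, in EITHER state, on a feather spring (about 0.3 N). Pin UP: at least 3 N resist at once from here, about 6.5 N at full travel. Pin LOCKED: the cap sinks about 6.5 mm with under 0.6 N, then meets the firm pin, which yields only above 4.5 N.
- pin_b: The other lift pin, identical to pin_a in every way; the two may lie either way round in the dock. A full press, from either state, takes the cap 11.5 to 12.5 mm below its floating height, up against a firm stop (6.5 N just before it; 8 to 12 N means it is reached). Presses of under 10 mm or 2.5 N leave the state as it was. Slow (up to 20 mm/s) is best.
- pin_b_top (a point): The same point of pin_b: on its axis, 5.5 mm above ledge level, where the top of its cap floats untouched in either state.
- block: Loose hardwood doming block, 50 (x) x 108 (y) x 36 (z) mm, about 0.24 kg, origin at the centre of its underside, z up; lies flat on the bench, cups up. It fits the pocket with its long side along the dock's long side, either way round, with 1.5 mm of play on every side, and then stands 28 mm above the rim. It lies flat on the ledges only if both pins are locked.
- block_top (a point): Centre of the block's top face, 36 mm above its underside; round cups of different sizes mark this face (they are only shallow, the face can be taken as flat).
- loupe: Bystander: a loupe, black, six-sided, 30 mm wide and 30 mm high, standing on the bench; origin at the centre of its underside.
- ring_cone: Bystander: steel ring cone 44 mm across the foot, 52 mm high, with a ring on it; origin at the centre of its underside.
- driver: Bystander: a screwdriver 150 mm long with a yellow handle, lying on the bench; origin under it, near its middle.
Things that resemble listed ones, but are neither listed nor needed, are in the scene too. Of the things that look like the dock, the larger one is meant. There is more than one size of the block; the job needs the smaller.

How it is judged:
By the outcome, as a careful person would: the job done as asked, in the order asked, and still so for the second after the job is handed in, with the robot touching nothing.
It also fails if it takes over 61 s, if anything falls off the work surface, if the arm or the gripper's body presses on something with over 40 N, if the wrist force passes 120 N, or if a joint passes its speed limit or range.

ROBOT

A 7-joint arm with a two-finger parallel gripper is mounted at the origin on the work surface. World frame = base frame: x ahead of the robot, y to its left, z up, the work surface at z = 0. Lengths are in m, angles in rad, forces in N, time in s.
With the tool pointing down it reaches from about 0.4 to 0.85 m from the base axis. Payload 10.4 kg.
Tool frame: the origin (TCP) lies between the finger pads; the fingertips stand ahead of it and the grasp point (between the pads) lies 5 mm behind it (manip.tip_extent is the z of the fingertips in the tool frame, in m); z points along the fingers, y is the line along which they close (so a half turn about z gives the same grasp; the last joint's range is limited). The gripper opens to 85 mm and grips with 20 to 120 N. Pads are 22 mm wide; open, the fingers measure 114 mm over their backs; the gripper's body (76 mm by 85 mm) begins 54 mm behind the grasp point. The pads swing forward as they close: fully open they stand 13 mm farther back than shut.
Start: joints at [-1.264, 0.332, -0.065, 1.46, 0.022, 1.35, -0.088], TCP at [0.202, 0.591, 0.245] pointing down, gripper open.
Joint ranges: [-2.6, 2.6], [-0.5, 2.12], [-1.47, 1.34], [0.16, 2.42], [-1.27, 4.41], [0.06, 2.06], [-2.6, 2.6]. Speed limits (rad/s): [2.22, 2.22, 2.79, 2.79, 3.14, 3.14, 3.14].

INTERFACE

Orientations are given as a unit quaternion [x, y, z, w].
In Python, from workcell import status, viewer, manip gives the robot as it stands.
- The arm moves only by the tool play_rows, never from a script. Its argument "plan" is one flat list of numbers, 7 for each row, row after row: the turn, a rotation vector about the tool's x, y, z in degrees, then the shift along the tool's x, y, z in m, then the opening, from 0 (shut) to 1 (fully open). In form: [ax, ay, az, dx, dy, dz, grip, ax, ay, az, dx, dy, dz, grip, ...]. A call has 1 to 20 rows; each row is the pose to reach, as a shift and turn from the pose commanded when the call began, along the tool's axes at that moment; what a row does not reach only later rows make up. A row lasts 1/8 s, in which the tool goes at most 62.5 mm and 10.7 degrees, less where a joint would pass 70% of its speed; a pose out of reach is approached as far as the arm can. A call with a gripper value outside its range is refused whole. The fingers move at their own pace and stop on an object; "squeeze" is the grip in N (left out, the last holds). Time passes only in rows, so rows that repeat a pose let the fingers close. It gives the time, the measured TCP pose, the force, the opening and the grip force at its end, in the units of the state.
- status.get_obs(): the state, without advancing time (a new reading comes with each control period).
- viewer.camera(name): name is "side" or "top"; returns the picture (420x560x3 uint8, red, green, blue); there is no depth.
- viewer.camera_model(name): a dict with "fx", "fy", "cx", "cy" (pixels), "D" ([k1, k2, p1, p2, k3] as OpenCV has them; the pictures are not rectified), "R" (3x3) and "t" (3): a world point X has camera coordinates R X + t. Camera axes: x right, y down, z forward; pixel columns grow to the right and rows downward; lengths in m; the calibration is good to about 2 mm. A picture is of the moment at which its call begins. camera_model takes no time and is no camera call.
- manip.hand_in(): hands the job in; it is judged then, once.
The state is a dict: "clock": time; "joint_pos": joint angles; "joint_velocities": joint speeds; "tau": joint torques, N m; "position": TCP position; "ee_rot": TCP orientation; "ft_force": force on the tool from outside, world axes, zero at the start; "torque": the same for the moment, N m; "grip_width": opening from 0.0 (shut) to 1.0 (fully open); "grasp_force": force on a finger pad.
Only numpy, scipy, OpenCV 4.12 (cv2) and the standard library are available. Lean on these libraries where they do the work, as an engineer would, in place of code of your own. Each camera call takes 0.05 s, during which the arm holds its last target. There are 200 camera calls.

## Working session

There is one attempt and no reset: what is moved stays moved. The work goes in short steps, Python scripts to look and compute and a tool call to move; the robot and the scene stay as the last step left them, time stands still between calls to the robot, and variables do not carry over. Pictures are saved under pics/ and viewed, at most 10 in all, crops included, and the job is handed in when it is done.

Besides the shell and the picture viewer there is one more tool, called after "Call:" by a JSON object that holds its "name" and its "arguments". play_rows: Moves the arm, as the interface text tells. Its arguments: {"type":"object","properties":{"plan":{"type":"array","items":{"type":"number"}},"squeeze":{"type":"number"}},"required":["plan"]}

```bash
mkdir -p pics; ls; python3 - <<'E'
from workcell import status, viewer, manip
import cv2
o=status.get_obs(); print(o['clock'],o['position'],o['ee_rot'],o['ft_force'],manip.tip_extent)
for n in('side','top'):
    cv2.imwrite(f'pics/{n}0.png',cv2.resize(viewer.camera(n)[:,:,::-1],(800,600),interpolation=cv2.INTER_CUBIC)); m=viewer.camera_model(n); print(n,m)
E
```

```text
pics
0.0 [0.20231197 0.5909636  0.24451534] [ 1.64155206e-01  9.86434266e-01 -7.07922513e-04 -7.50359506e-05] [-1.05829565  0.2579344  -0.45239697] 0.014
side {'fx': 446.25088049496475, 'fy': 446.25088049496475, 'cx': 279.15305932496756, 'cy': 205.97298994725725, 'D': array([-0.13248654,  0.        ,  0.        ,  0.        ,  0.        ]), 'R': array([[ 0.93894616, -0.34390389, -0.01049855],
       [-0.19922646, -0.51855557, -0.83151003],
       [ 0.28051545,  0.78283474, -0.55541052]]), 't': array([-0.55779659,  0.19027877,  0.84739104])}
top {'fx': 470.5973868152165, 'fy': 470.5973868152165, 'cx': 283.3353388724473, 'cy': 205.67537979859114, 'D': array([-0.0507268,  0.       ,  0.       ,  0.       ,  0.       ]), 'R': array([[ 0.01798805, -0.99969557,  0.01688793],
       [-0.9959746 , -0.01939943, -0.08751149],
       [ 0.08781246, -0.01524579, -0.99602035]]), 't': array([-0.02238129,  0.60171082,  0.99924882])}
```

View pics/top0.png

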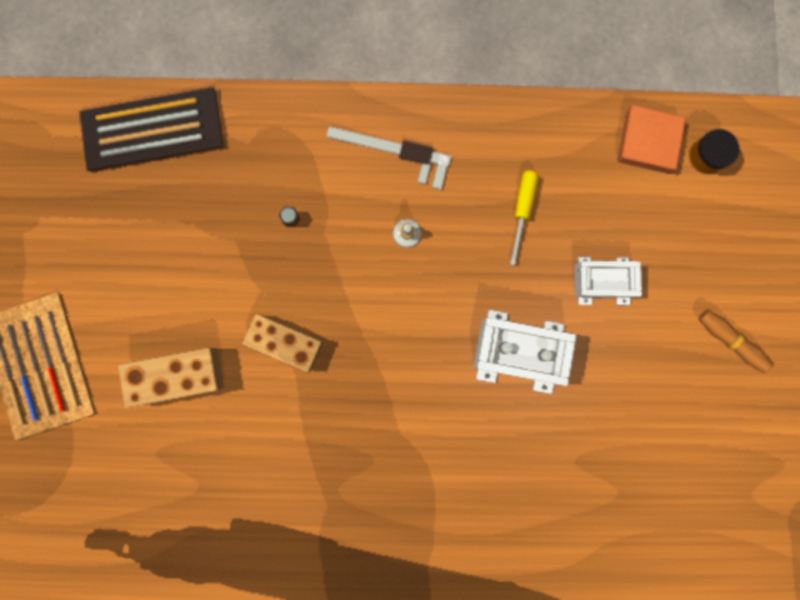

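View pics/side0.png

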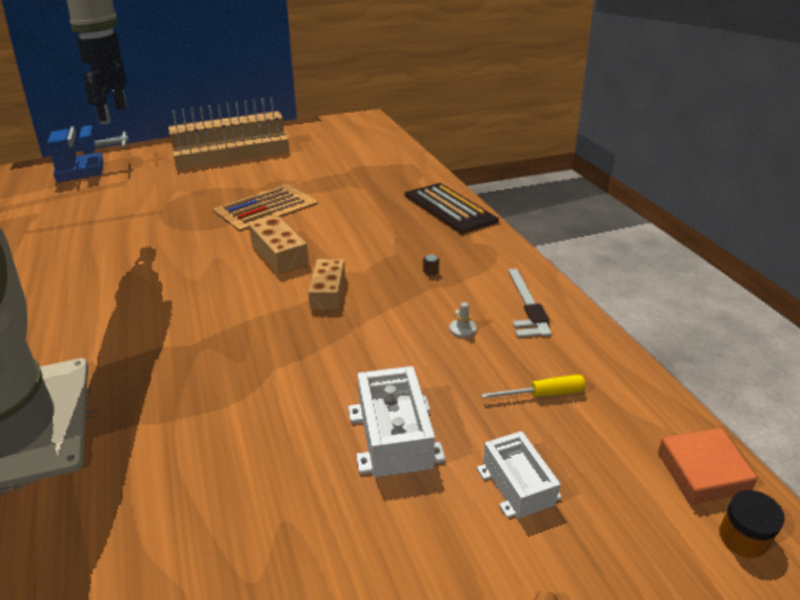

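The top view shows the large dock at about (527,350) and the small block at (282,342), in 800-wide pixels. The arm is clear of both. Next I'll enlarge them.

```bash
python3 - <<'E'
from workcell import viewer
import cv2,numpy as np
T=viewer.camera('top');S=viewer.camera('side')
def c(I,x,y):return cv2.resize(I[y:y+60,x:x+80,::-1],(400,300),interpolation=cv2.INTER_CUBIC)
cv2.imwrite('pics/m.png',np.vstack([np.hstack([c(T,329,215),c(T,157,209)]),np.hstack([c(S,236,254),c(S,188,172)])]))
E
```

```text
(no output)
```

View pics/m.png

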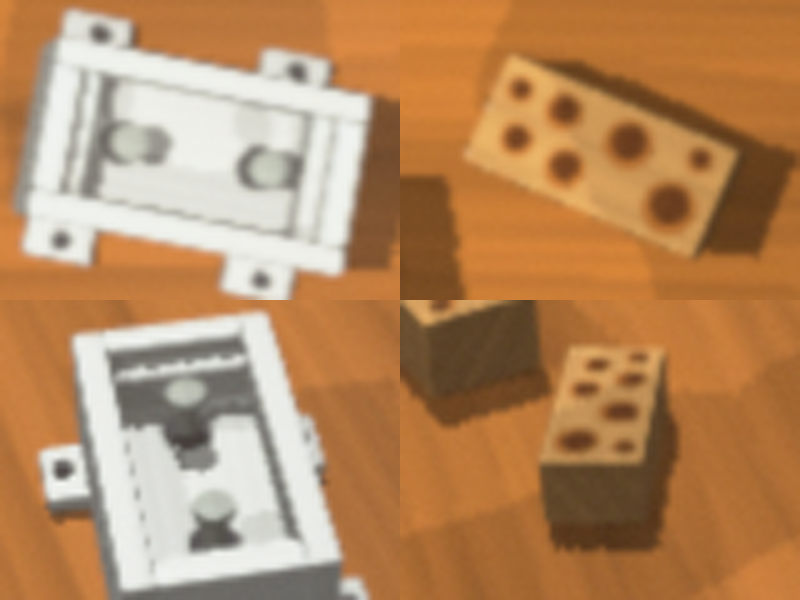

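The crops show clear corners and both caps. I'll fit the planar poses using both views.

```bash
cat >h.py <<'E'
import numpy as np,cv2
from scipy.optimize import least_squares
from scipy.spatial.transform import Rotation as Ro
from workcell import viewer,status
def proj(n,X):
    m=viewer.camera_model(n);K=np.array([[m['fx'],0,m['cx']],[0,m['fy'],m['cy']],[0,0,1.]])
    return cv2.projectPoints(np.array(X,float).reshape(-1,3),cv2.Rodrigues(m['R'])[0],m['t'],K,m['D'])[0][:,0]
def px(p,o):return np.array(o)+(np.array(p,float)+.5)/5-.5
def fit(obs,x0):  # obs: list (cam, body pts, px)
    def f(v):
        r=[]
        for n,B,P in obs:
            X=np.array(B)@Ro.from_euler('z',v[2]).as_matrix().T+[v[0],v[1],0]; r.append((proj(n,X)-P).ravel())
        return np.concatenate(r)
    return least_squares(f,x0,x_scale=[.01,.01,.1])
def wpt(n,p,z):
    return least_squares(lambda v:(proj(n,[v[0],v[1],z])-p)[0],[.55,0]).x
E
python3 - <<'E'
from h import *
def box(a,b,z):return [[a,b,z],[a,-b,z],[-a,-b,z],[-a,b,z]]
D=box(.0385,.0675,.058);B=box(.025,.054,.036)
Dt=px([(58,40),(371,97),(343,273),(30,212)],(329,215));Bt=px([(112,53),(338,152),(294,258),(64,157)],(157,209))
Ds=px([(265,12),(341,262),(120,292),(73,38)],(236,254)); Bs=px([(265,48),(243,163),(141,162),(168,47)],(188,172))
for nm,P,t,s in(('dock',D,Dt,Ds),('block',B,Bt,Bs)):
    for o in([('top',P,t)],[('side',P,s)],[('top',P,t),('side',P,s)]):
        r=fit(o,[.5,0,-.2]);print(nm,r.x.round(4),np.rad2deg(r.x[2]).round(2),'res',r.fun.round(1))
for p in((137,142),(270,168)):print('cap top',wpt('top',px(p,(329,215)),.0555))
for p in((185,91),(212,206)):print('cap side',wpt('side',px(p,(236,254)),.0555))
o=status.get_obs();print(Ro.from_quat(o['ee_rot']).as_matrix().round(4))
E
```

```text
dock [ 0.5182 -0.1922 -0.166 ] -9.51 res [ 0.3 -0.7  0.2 -0.5 -0.1  0.3 -0.4  0.9]
dock [ 0.5168 -0.1922 -0.176 ] -10.08 res [ 0.3  0.1  0.2  0.  -0.1  0.2 -0.4 -0.3]
dock [ 0.5174 -0.1921 -0.1718] -9.84 res [ 0.4 -0.5  0.2  0.1 -0.3  0.9 -0.5  1.1  0.4 -0.   0.6 -0.2  0.4  0.1
 -0.3 -0.4]
block [ 0.5247  0.1729 -0.3895] -22.31 res [-0.2 -0.3  0.5 -0.1 -0.2  0.2 -0.2  0.2]
block [ 0.5239  0.1745 -0.3708] -21.24 res [-0.1 -0.1  0.2 -0.1 -0.2  0.1  0.1  0.1]
block [ 0.5243  0.1732 -0.3825] -21.91 res [-0.5 -0.   0.3 -0.1 -0.2  0.2 -0.3  0.6  0.4  0.2  0.2  0.2 -0.2  0.2
  0.7  0.3]
cap top [ 0.52333706 -0.16555942]
cap top [ 0.51330967 -0.22217887]
cap side [ 0.52241931 -0.16147782]
cap side [ 0.51123903 -0.22189594]
[[-9.461e-01  3.238e-01 -2.000e-04]
 [ 3.238e-01  9.461e-01 -8.000e-04]
 [-0.000e+00 -8.000e-04 -1.000e+00]]
```

```bash
cat >>h.py <<'E'
def go(*targets):  # each (x,y,z,yaw_of_tool_y_deg) -> row numbers from present pose
    o=status.get_obs();R=Ro.from_quat(o['ee_rot'])
    for x,y,z,a in targets:
        a=np.deg2rad(a);Y=np.array([np.cos(a),np.sin(a),0]);Z=np.array([0,0,-1.]);M=np.column_stack([np.cross(Y,Z),Y,Z])
        print((R.inv()*Ro.from_matrix(M)).as_rotvec(True).round(2),R.inv().apply(np.array([x,y,z])-o['position']).round(4))
E
python3 -c "
from h import *
go((.5,.25,.2,35),(.5225,-.1626,.12,-9.84))"
```

```text
[-4.000e-02  2.000e-02  3.611e+01] [-0.3921 -0.2263  0.045 ]
[-4.000e-02  3.000e-02  8.095e+01] [-0.547  -0.6093  0.1253]
```

Call:
{"name": "play_rows", "arguments": {"plan": [0, 0, 36, -0.392, -0.226, 0.045, 0, 0, 0, 36, -0.392, -0.226, 0.045, 0, 0, 0, 36, -0.392, -0.226, 0.045, 0, 0, 0, 36, -0.392, -0.226, 0.045, 0, 0, 0, 36, -0.392, -0.226, 0.045, 0, 0, 0, 36, -0.392, -0.226, 0.045, 0, 0, 0, 36, -0.392, -0.226, 0.045, 0, 0, 0, 81, -0.547, -0.609, 0.125, 0, 0, 0, 81, -0.547, -0.609, 0.125, 0, 0, 0, 81, -0.547, -0.609, 0.125, 0, 0, 0, 81, -0.547, -0.609, 0.125, 0, 0, 0, 81, -0.547, -0.609, 0.125, 0, 0, 0, 81, -0.547, -0.609, 0.125, 0, 0, 0, 81, -0.547, -0.609, 0.125, 0, 0, 0, 81, -0.547, -0.609, 0.125, 0, 0, 0, 81, -0.547, -0.609, 0.125, 0], "squeeze": 60}}

```text
clock: 2.2
position: [0.5226, -0.1615, 0.1201]
ee_rot: [0.765, 0.643, -0.0, -0.0]
ft_force: [-0.4, -0.1, -0.3]
grip_width: -0.002
grasp_force: 0.0
```

Call:
{"name": "play_rows", "arguments": {"plan": [0, 0, 0, 0, 0, 0.022, 0, 0, 0, 0, 0, 0, 0.044, 0, 0, 0, 0, 0, 0, 0.046, 0, 0, 0, 0, 0, 0, 0.048, 0, 0, 0, 0, 0, 0, 0.05, 0, 0, 0, 0, 0, 0, 0.052, 0, 0, 0, 0, 0, 0, 0.0535, 0, 0, 0, 0, 0, 0, 0.0535, 0, 0, 0, 0, 0, 0, 0.0535, 0]}}

```text
clock: 3.32
position: [0.5232, -0.1619, 0.0671]
ee_rot: [0.765, 0.644, 0.0, 0.0]
ft_force: [1.4, 1.5, 4.3]
grip_width: 0.0
grasp_force: 1.9
```

```bash
python3 - <<'E'
from workcell import viewer,status
import cv2,numpy as np
print(status.get_obs()['ft_force'],status.get_obs()['position'])
T=viewer.camera('top');S=viewer.camera('side')
def c(I,x,y):return cv2.resize(I[y:y+100,x:x+80,::-1],(400,500),interpolation=cv2.INTER_CUBIC)
cv2.imwrite('pics/m2.png',np.hstack([c(T,329,190),c(S,236,234)]))
E
```

```text
[1.35264344 1.4781497  4.25477352] [ 0.52315857 -0.16186867  0.06706924]
```

View pics/m2.png

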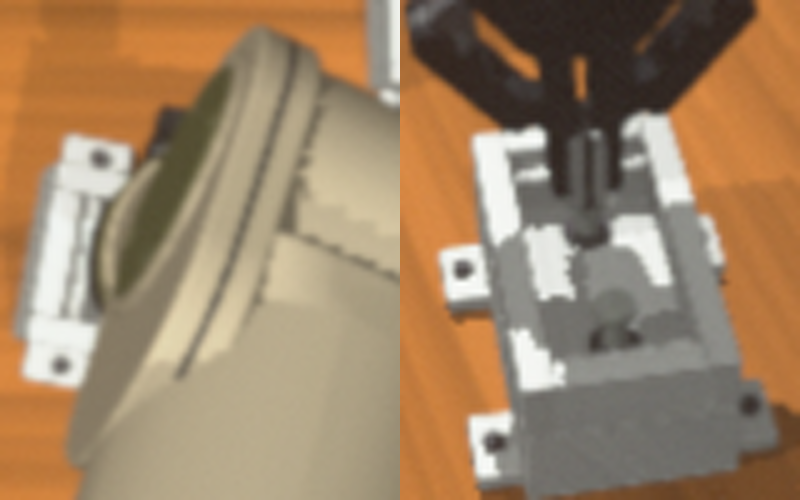

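Pin A resists with about 4.6 N after 2.4 mm, so it is UP. The side view shows the fingers centred on its cap and clear of the walls. I'll press it fully.

Call:
{"name": "play_rows", "arguments": {"plan": [0, 0, 0, 0, 0, 0.002, 0, 0, 0, 0, 0, 0, 0.004, 0, 0, 0, 0, 0, 0, 0.006, 0, 0, 0, 0, 0, 0, 0.008, 0, 0, 0, 0, 0, 0, 0.009, 0, 0, 0, 0, 0, 0, 0.009, 0]}}

```text
clock: 4.18
position: [0.5232, -0.1619, 0.058]
ee_rot: [0.765, 0.644, 0.0, 0.0]
ft_force: [1.9, 1.5, 6.2]
grip_width: 0.002
grasp_force: 3.1
```

Call:
{"name": "play_rows", "arguments": {"plan": [0, 0, 0, 0, 0, 0.0003, 0, 0, 0, 0, 0, 0, 0.0006, 0, 0, 0, 0, 0, 0, 0.0009, 0, 0, 0, 0, 0, 0, 0.0009, 0]}}

```text
clock: 4.68
position: [0.5231, -0.1619, 0.0571]
ee_rot: [0.765, 0.644, 0.0, 0.0]
ft_force: [1.6, 2.3, 6.5]
grip_width: 0.003
grasp_force: 3.2
```

Call:
{"name": "play_rows", "arguments": {"plan": [0, 0, 0, 0, 0, 0.0003, 0, 0, 0, 0, 0, 0, 0.0006, 0, 0, 0, 0, 0, 0, 0.0006, 0]}}

```text
clock: 5.05
position: [0.5231, -0.1619, 0.0565]
ee_rot: [0.765, 0.644, 0.0, 0.0]
ft_force: [1.3, 1.9, 6.5]
grip_width: -0.004
grasp_force: 3.2
```

Call:
{"name": "play_rows", "arguments": {"plan": [0, 0, 0, 0, 0, 0.0003, 0, 0, 0, 0, 0, 0, 0.0006, 0, 0, 0, 0, 0, 0, 0.0006, 0]}}

```text
clock: 5.42
position: [0.5232, -0.1619, 0.0563]
ee_rot: [0.765, 0.644, 0.001, 0.0]
ft_force: [0.5, 3.1, 11.4]
grip_width: 0.008
grasp_force: 5.3
```

Stop reached. I'll release slowly and feel the cap again.

Call:
{"name": "play_rows", "arguments": {"plan": [0, 0, 0, 0, 0, -0.0025, 0, 0, 0, 0, 0, 0, -0.005, 0, 0, 0, 0, 0, 0, -0.0075, 0, 0, 0, 0, 0, 0, -0.01, 0, 0, 0, 0, 0, 0, -0.0125, 0, 0, 0, 0, 0, 0, -0.015, 0, 0, 0, 0, 0, 0, -0.0175, 0, 0, 0, 0, 0, 0, -0.0175, 0, 0, 0, 0, 0, 0, -0.015, 0, 0, 0, 0, 0, 0, -0.0125, 0, 0, 0, 0, 0, 0, -0.01, 0, 0, 0, 0, 0, 0, -0.01, 0, 0, 0, 0, 0, 0, -0.01, 0]}}

```text
clock: 7.05
position: [0.5226, -0.162, 0.0657]
ee_rot: [0.765, 0.643, -0.0, -0.0]
ft_force: [-0.5, 0.7, 1.0]
grip_width: 0.002
grasp_force: 0.1
```

```bash
python3 -c "
from h import *
print(status.get_obs()['ft_force'],status.get_obs()['position'])
go((.5232,-.1619,.09,-9.84),(.5131,-.2210,.09,-9.84),(.5131,-.2210,.076,-9.84))"
```

```text
[-0.49706997  0.72846479  0.96408027] [ 0.522635   -0.16198594  0.06565749]
[-0.01 -0.   -0.06] [ 0.0002  0.0005 -0.0243]
[-0.01 -0.   -0.06] [-0.0598  0.0007 -0.0243]
[-0.01 -0.   -0.06] [-0.0598  0.0008 -0.0103]
```

About 1 N at 3.8 mm depth: pin A is locked now. On to pin B.

Call:
{"name": "play_rows", "arguments": {"plan": [0, 0, 0, 0, 0, -0.0243, 0, 0, 0, 0, -0.03, 0, -0.0243, 0, 0, 0, 0, -0.0598, 0.0007, -0.0243, 0, 0, 0, 0, -0.0598, 0.0007, -0.0243, 0, 0, 0, 0, -0.0598, 0.0007, -0.0103, 0, 0, 0, 0, -0.0598, 0.0007, -0.008, 0, 0, 0, 0, -0.0598, 0.0007, -0.006, 0, 0, 0, 0, -0.0598, 0.0007, -0.004, 0, 0, 0, 0, -0.0598, 0.0007, -0.002, 0, 0, 0, 0, -0.0598, 0.0007, -0.0005, 0, 0, 0, 0, -0.0598, 0.0007, -0.0005, 0, 0, 0, 0, -0.0598, 0.0007, -0.0005, 0]}}

```text
clock: 8.55
position: [0.5133, -0.2207, 0.0663]
ee_rot: [0.765, 0.644, 0.0, -0.0]
ft_force: [-0.4, 1.9, 3.4]
grip_width: -0.0
grasp_force: 2.0
```

Call:
{"name": "play_rows", "arguments": {"plan": [0, 0, 0, 0, 0, 0.0015, 0, 0, 0, 0, 0, 0, 0.0015, 0, 0, 0, 0, 0, 0, 0.0015, 0]}}

```text
clock: 8.93
position: [0.5133, -0.2208, 0.0647]
ee_rot: [0.765, 0.644, 0.0, 0.0]
ft_force: [0.1, 3.9, 4.8]
grip_width: -0.002
grasp_force: 2.2
```

Pin B is UP too. I'll press it fully.

Call:
{"name": "play_rows", "arguments": {"plan": [0, 0, 0, 0, 0, 0.002, 0, 0, 0, 0, 0, 0, 0.004, 0, 0, 0, 0, 0, 0, 0.006, 0, 0, 0, 0, 0, 0, 0.0075, 0, 0, 0, 0, 0, 0, 0.008, 0, 0, 0, 0, 0, 0, 0.0083, 0, 0, 0, 0, 0, 0, 0.0083, 0]}}

```text
clock: 9.8
position: [0.5133, -0.2209, 0.0565]
ee_rot: [0.765, 0.644, 0.0, -0.0]
ft_force: [-0.7, 3.9, 6.6]
grip_width: -0.002
grasp_force: 3.2
```

Call:
{"name": "play_rows", "arguments": {"plan": [0, 0, 0, 0, 0, 0.0003, 0, 0, 0, 0, 0, 0, 0.0005, 0, 0, 0, 0, 0, 0, 0.0005, 0]}}

```text
clock: 10.18
position: [0.5133, -0.2209, 0.0563]
ee_rot: [0.765, 0.644, 0.0, -0.0]
ft_force: [-1.9, 5.0, 9.7]
grip_width: -0.001
grasp_force: 4.8
```

Call:
{"name": "play_rows", "arguments": {"plan": [0, 0, 0, 0, 0, -0.0025, 0, 0, 0, 0, 0, 0, -0.005, 0, 0, 0, 0, 0, 0, -0.0075, 0, 0, 0, 0, 0, 0, -0.01, 0, 0, 0, 0, 0, 0, -0.0125, 0, 0, 0, 0, 0, 0, -0.015, 0, 0, 0, 0, 0, 0, -0.0175, 0, 0, 0, 0, 0, 0, -0.0175, 0, 0, 0, 0, 0, 0, -0.015, 0, 0, 0, 0, 0, 0, -0.0125, 0, 0, 0, 0, 0, 0, -0.01, 0, 0, 0, 0, 0, 0, -0.009, 0, 0, 0, 0, 0, 0, -0.009, 0, 0, 0, 0, 0, 0, -0.009, 0]}}

```text
clock: 11.92
position: [0.5131, -0.221, 0.0649]
ee_rot: [0.765, 0.643, 0.0, -0.0]
ft_force: [0.2, -0.6, 0.5]
grip_width: 0.002
grasp_force: 0.1
```

```bash
python3 -c "
from h import *
print(status.get_obs()['ft_force'],status.get_obs()['position'])
go((.5131,-.2210,.16,-9.84),(.5243,.1735,.16,-21.9),(.5243,.1735,.08,-21.9),(.5243,.1735,.03,-21.9))"
```

```text
[ 0.20060305 -0.64662794  0.47707089] [ 0.51309702 -0.22101139  0.06491642]
[-0.   -0.01 -0.06] [ 0.      0.     -0.0951]
[-0.0e+00 -1.0e-02  1.2e+01] [ 0.3906 -0.0568 -0.095 ]
[-0.0e+00 -1.0e-02  1.2e+01] [ 0.3906 -0.0568 -0.015 ]
[-0.0e+00 -1.0e-02  1.2e+01] [ 0.3906 -0.0568  0.035 ]
```

Both are locked. Next, the block.

Call:
{"name": "play_rows", "arguments": {"plan": [0, 0, 0, 0, 0, -0.05, 0, 0, 0, 0, 0, 0, -0.095, 0.3, 0, 0, 12, 0.391, -0.057, -0.095, 1, 0, 0, 12, 0.391, -0.057, -0.095, 1, 0, 0, 12, 0.391, -0.057, -0.095, 1, 0, 0, 12, 0.391, -0.057, -0.095, 1, 0, 0, 12, 0.391, -0.057, -0.095, 1, 0, 0, 12, 0.391, -0.057, -0.095, 1, 0, 0, 12, 0.391, -0.057, -0.095, 1, 0, 0, 12, 0.391, -0.057, -0.095, 1, 0, 0, 12, 0.391, -0.057, -0.06, 1, 0, 0, 12, 0.391, -0.057, -0.03, 1, 0, 0, 12, 0.391, -0.057, -0.01, 1, 0, 0, 12, 0.391, -0.057, -0.01, 1]}}

```text
clock: 13.68
position: [0.5235, 0.1722, 0.0738]
ee_rot: [0.829, 0.559, -0.001, 0.0]
ft_force: [-0.6, -0.7, -0.3]
grip_width: 1.003
grasp_force: 0.0
```

```bash
python3 - <<'E'
from h import *
print(status.get_obs()['position'],status.get_obs()['ft_force']);go((.5243,.1735,.024,-21.9))
T=viewer.camera('top');S=viewer.camera('side')
def c(I,x,y):return cv2.resize(I[y:y+100,x:x+80,::-1],(400,500),interpolation=cv2.INTER_CUBIC)
cv2.imwrite('pics/m3.png',np.hstack([c(T,157,189),c(S,188,142)]))
E
```

```text
[0.52345969 0.17215659 0.07383623] [-0.56572565 -0.68859405 -0.34156394]
[-0.08  0.14 -0.09] [0.0017 0.0003 0.0498]
```

View pics/m3.png

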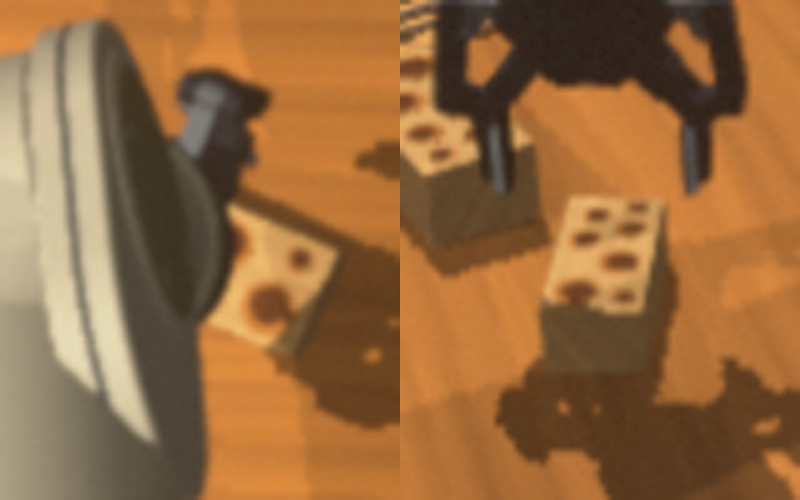

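The fingers straddle the block: in the side crop, pads at (497,190) and (693,190) around the block at (605,250). I'll descend, grip and lift.

Call:
{"name": "play_rows", "arguments": {"plan": [0, 0, 0, 0.0017, 0.0003, 0.025, 1, 0, 0, 0, 0.0017, 0.0003, 0.045, 1, 0, 0, 0, 0.0017, 0.0003, 0.0498, 1, 0, 0, 0, 0.0017, 0.0003, 0.0498, 1, 0, 0, 0, 0.0017, 0.0003, 0.0498, 0.3, 0, 0, 0, 0.0017, 0.0003, 0.0498, 0.3, 0, 0, 0, 0.0017, 0.0003, 0.0498, 0.3, 0, 0, 0, 0.0017, 0.0003, 0.0498, 0.3, 0, 0, 0, 0.0017, 0.0003, 0.0498, 0.3, 0, 0, 0, 0.0017, 0.0003, 0.0498, 0.3], "squeeze": 50}}

```text
clock: 15.02
position: [0.5256, 0.1757, 0.0261]
ee_rot: [0.829, 0.56, 0.001, -0.0]
ft_force: [-1.4, -0.3, 6.8]
grip_width: 0.574
grasp_force: 53.0
```

Call:
{"name": "play_rows", "arguments": {"plan": [0, 0, 0, 0, 0, -0.02, 0.3, 0, 0, 0, 0, 0, -0.05, 0.3, 0, 0, 0, 0, 0, -0.08, 0.3, 0, 0, 0, 0, 0, -0.1, 0.3, 0, 0, 0, 0, 0, -0.1, 0.3]}}

```text
clock: 15.65
position: [0.5258, 0.1757, 0.1264]
ee_rot: [0.829, 0.56, 0.001, -0.0]
ft_force: [-0.0, -0.4, -3.5]
grip_width: 0.574
grasp_force: 52.9
```

```bash
python3 -c "
from h import *
print(status.get_obs()['ft_force'],status.get_obs()['position'])
go((.5180,-.1915,.115,-9.84))"
```

```text
[-0.01756612 -0.37077024 -3.53749623] [0.52579236 0.17572402 0.12637935]
[  0.1   -0.12 -12.06] [-0.3437  0.1297  0.0108]
```

Call:
{"name": "play_rows", "arguments": {"plan": [0, 0, -2, -0.03, 0.011, 0, 0.3, 0, 0, -4, -0.08, 0.03, 0, 0.3, 0, 0, -6, -0.13, 0.049, 0, 0.3, 0, 0, -8, -0.18, 0.068, 0, 0.3, 0, 0, -10, -0.23, 0.087, 0, 0.3, 0, 0, -12, -0.28, 0.106, 0, 0.3, 0, 0, -12, -0.32, 0.121, 0.005, 0.3, 0.1, -0.1, -12.1, -0.338, 0.127, 0.01, 0.3, 0.1, -0.1, -12.1, -0.3437, 0.1297, 0.0108, 0.3, 0.1, -0.1, -12.1, -0.3437, 0.1297, 0.0108, 0.3, 0.1, -0.1, -12.1, -0.3437, 0.1297, 0.0108, 0.3]}}

```text
clock: 17.02
position: [0.5175, -0.1905, 0.1141]
ee_rot: [0.764, 0.645, -0.001, -0.0]
ft_force: [-0.7, 0.2, -2.9]
grip_width: 0.573
grasp_force: 52.7
```

```bash
python3 - <<'E'
from h import *
o=status.get_obs();print(o['position'],o['ft_force'],Ro.from_quat(o['ee_rot']).as_matrix()[:,1])
T=viewer.camera('top');S=viewer.camera('side')
def c(I,x,y):return cv2.resize(I[y:y+110,x:x+80,::-1],(400,550),interpolation=cv2.INTER_CUBIC)
cv2.imwrite('pics/m4.png',np.hstack([c(T,329,190),c(S,236,214)]))
E
```

```text
[ 0.5175383  -0.19049952  0.11414039] [-0.74069945  0.23115392 -2.85334667] [ 0.98568867 -0.16856302 -0.00208626]
```

View pics/m4.png

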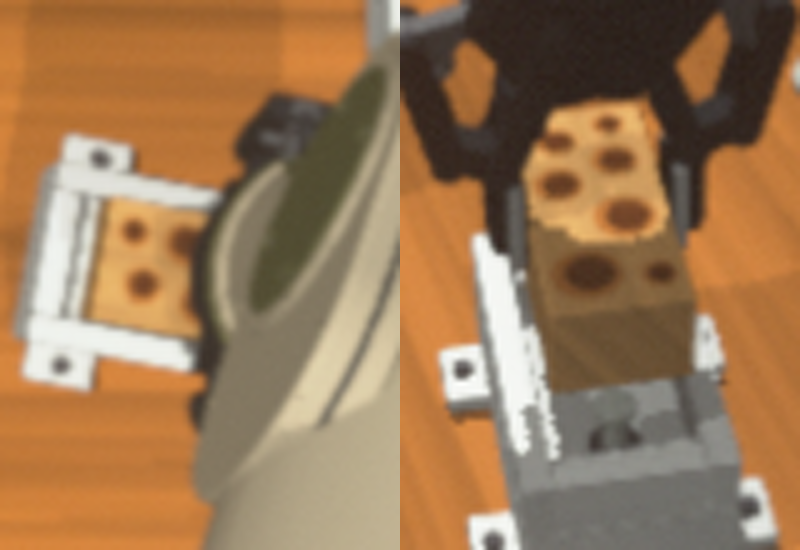

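Side crop shows the −y end of the block: top edge (538,320)–(693,303), bottom edge (549,392)–(696,377). Top crop shows the +y end, (103,197)–(92,320). I'll fit the held block's pose.

```bash
python3 - <<'E'
from h import *
o=status.get_obs();p=o['position'];zb=p[2]-.0261
t,b=zb+.036,zb
bs=[('top',[[.025,.054,t],[-.025,.054,t]],px([(103,197),(92,320)],(329,190))),
('side',[[-.025,-.054,t],[.025,-.054,t],[-.025,-.054,b],[.025,-.054,b]],px([(138,320),(293,303),(149,392),(296,377)],(236,214)))]
for s in(bs,bs[:1],bs[1:]):
    r=fit(s,[.517,-.19,-.17]);print(r.x.round(4),np.rad2deg(r.x[2]),r.fun.round(1))
    d=r.x[:2]-p[:2];a=np.deg2rad(-9.84);print('offset in dock axes x,y',d@[np.cos(a),np.sin(a)],d@[-np.sin(a),np.cos(a)])
E
```

```text
[ 0.5157 -0.1919 -0.1789] -10.247469994642755 [ 1.5 -0.  -0.9  0.4  1.1 -0.6  0.1 -1.  -0.5  0.8 -0.7 -0. ]
offset in dock axes x,y -0.001612078617131289 -0.0014625492131158217
[ 0.5212 -0.192  -0.0831] -4.759558232447827 [ 0.  -0.4 -0.   0.4]
offset in dock axes x,y 0.003809130880559343 -0.0006200690495047972
[ 0.5172 -0.1927 -0.2123] -12.161614536612646 [ 1.  -0.7  0.2 -0.5 -0.6  0.7 -0.6  0.5]
offset in dock axes x,y 3.309065208177664e-05 -0.001979519223373538
```

Expected offset is about −1.6 mm along y. That puts the block's centre at about (0.5172, −0.1921), against the dock's (0.5174, −0.1924). I'll lower it carefully.

Call:
{"name": "play_rows", "arguments": {"plan": [0, 0, 0, 0, 0, 0.008, 0.3, 0, 0, 0, 0, 0, 0.016, 0.3, 0, 0, 0, 0, 0, 0.023, 0.3, 0, 0, 0, 0, 0, 0.028, 0.3, 0, 0, 0, 0, 0, 0.03, 0.3, 0, 0, 0, 0, 0, 0.031, 0.3, 0, 0, 0, 0, 0, 0.032, 0.3, 0, 0, 0, 0, 0, 0.032, 0.3]}}

```text
clock: 18.12
position: [0.5172, -0.1916, 0.0831]
ee_rot: [0.765, 0.644, -0.001, -0.001]
ft_force: [-6.4, 3.5, 8.7]
grip_width: 0.577
grasp_force: 54.2
```

Contact at rim height. I'll take a look and read the moment.

```bash
python3 - <<'E'
from h import *
o=status.get_obs();print(o['position'],o['ft_force'],o['torque'])
T=viewer.camera('top');S=viewer.camera('side')
def c(I,x,y,w):return cv2.resize(I[y:y+75,x:x+w,::-1],(w*8,600),interpolation=cv2.INTER_CUBIC)
cv2.imwrite('pics/m5.png',np.hstack([c(T,327,213,40),c(S,247,245,60)]))
E
```

```text
[ 0.51723554 -0.1916391   0.08306679] [-6.35929437  3.50127227  8.70893973] [ 0.33254158  1.30563091 -0.33545144]
```

View pics/m5.png

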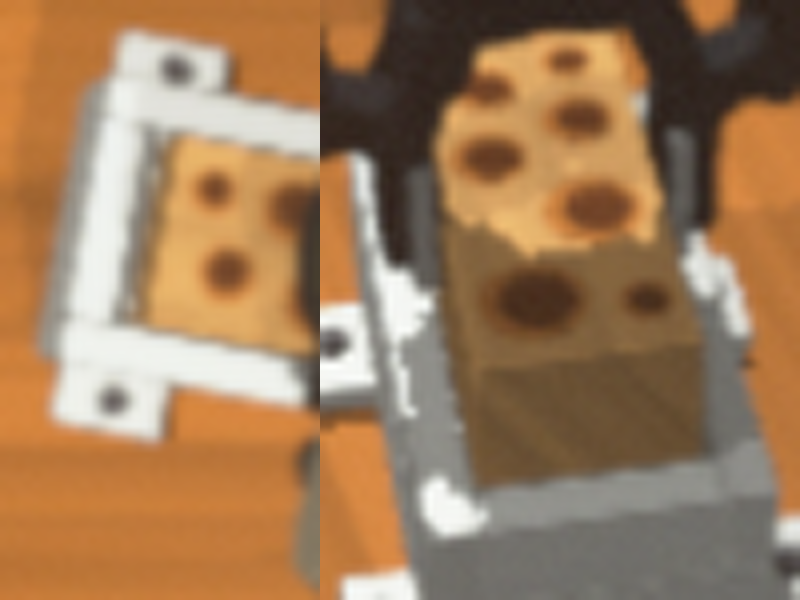

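```bash
python3 - <<'E'
from h import *
def p8(p,o):return np.array(o)+(np.array(p,float)+.5)/8-.5
def show(n,l,z,D):
    a=D[2];R=np.array([[np.cos(a),-np.sin(a)],[np.sin(a),np.cos(a)]])
    for q in l: print(n,q,z,((wpt(n,q,z)-D[:2])@R*1e3).round(1))
Ds=[.5168,-.1922,-.176];Dt=[.5182,-.1922,-.166]
S=(247-40,245);o=status.get_obs();b=o['position'][2]-.0261
show('side',p8([(477,488),(705,455)],(207,245)),b,Ds)
show('side',p8([(477,370),(693,342)],(207,245)),b+.036,Ds)
show('top',p8([(172,135),(143,330)],(327,213)),b+.036,Dt)
E
```

```text
side [266.1875 305.5625] 0.0569645513180419 [-25.  -53.5]
side [294.6875 301.4375] 0.0569645513180419 [ 25.2 -53. ]
side [266.1875 290.8125] 0.0929645513180419 [-24.1 -54.3]
side [293.1875 287.3125] 0.0929645513180419 [ 21.9 -54.5]
top [348.0625 229.4375] 0.0929645513180419 [23.4 54.1]
top [344.4375 253.8125] 0.0929645513180419 [-26.7  52.8]
```

Lateral force on the tool points to dock −x, about 7 N. The pictures also suggest a slight positive yaw error. I'll back off, shift 1 mm to −x, turn half a degree and retry.

Call:
{"name": "play_rows", "arguments": {"plan": [0, 0, 0, 0, 0, -0.002, 0.3, 0, 0, 0.5, 0, -0.001, -0.002, 0.3, 0, 0, 0.5, 0, -0.001, -0.001, 0.3, 0, 0, 0.5, 0, -0.001, 0, 0.3, 0, 0, 0.5, 0, -0.001, 0.0005, 0.3, 0, 0, 0.5, 0, -0.001, 0.0005, 0.3]}}

```text
clock: 18.98
position: [0.5169, -0.1916, 0.0827]
ee_rot: [0.768, 0.641, -0.001, 0.0]
ft_force: [-3.1, 3.4, 12.0]
grip_width: 0.576
grasp_force: 54.6
```

```bash
python3 -c "
from h import *
o=status.get_obs();print(o['position'],o['ft_force'],o['torque'])"
```

```text
[ 0.51690366 -0.19159469  0.0827491 ] [-3.10727981  3.43081299 12.04947774] [ 0.05579527  0.80517702 -0.28753676]
```

Call:
{"name": "play_rows", "arguments": {"plan": [0, 0, 0, 0, 0, -0.002, 0.3, 0, 0, 0, 0.001, -0.0007, -0.002, 0.3, 0, 0, 0, 0.001, -0.0007, -0.001, 0.3, 0, 0, 0, 0.001, -0.0007, 0, 0.3, 0, 0, 0, 0.001, -0.0007, 0.0003, 0.3, 0, 0, 0, 0.001, -0.0007, 0.0003, 0.3]}}

```text
clock: 19.73
position: [0.517, -0.1909, 0.0826]
ee_rot: [0.768, 0.641, -0.0, 0.001]
ft_force: [0.5, 0.7, 9.3]
grip_width: 0.576
grasp_force: 54.3
```

```bash
python3 -c "
from h import *
o=status.get_obs();print(o['position'],o['ft_force'],o['torque'])"
```

```text
[ 0.51695055 -0.19086332  0.08259592] [0.54909006 0.74887145 9.30771262] [-0.56957956 -0.07393029 -0.06679643]
```

Lateral force is gone. The moment (Mx −0.57) points to contact at the −y end, so I'll shift another 1 mm to +y.

Call:
{"name": "play_rows", "arguments": {"plan": [0, 0, 0, 0, 0, -0.002, 0.3, 0, 0, 0, 0.001, 0, -0.002, 0.3, 0, 0, 0, 0.001, 0, -0.001, 0.3, 0, 0, 0, 0.001, 0, 0, 0.3, 0, 0, 0, 0.001, 0, 0.0003, 0.3, 0, 0, 0, 0.001, 0, 0.0003, 0.3]}}

```text
clock: 20.48
position: [0.5172, -0.1897, 0.0816]
ee_rot: [0.767, 0.641, -0.0, 0.001]
ft_force: [7.0, -2.2, 0.6]
grip_width: 0.578
grasp_force: 53.2
```

```bash
python3 -c "
from h import *
o=status.get_obs();print(o['position'],o['ft_force'],o['torque'],Ro.from_quat(o['ee_rot']).as_matrix().round(4))"
```

```text
[ 0.51718391 -0.18968262  0.08162125] [ 7.00061943 -2.24179015  0.64923303] [-0.61361095 -1.39869857  0.34931073] [[ 1.778e-01  9.841e-01  5.000e-04]
 [ 9.841e-01 -1.778e-01 -2.000e-03]
 [-1.900e-03  9.000e-04 -1.000e+00]]
```

It is entering. Now it pushes on the −x wall, so I'll ease +x while going down.

Call:
{"name": "play_rows", "arguments": {"plan": [0, 0, 0, 0, 0.0007, 0, 0.3, 0, 0, 0, 0, 0.0007, 0.001, 0.3, 0, 0, 0, 0, 0.0007, 0.002, 0.3, 0, 0, 0, 0, 0.0007, 0.002, 0.3]}}

```text
clock: 20.98
position: [0.5173, -0.1896, 0.0793]
ee_rot: [0.767, 0.641, -0.001, 0.0]
ft_force: [5.2, -1.6, -1.2]
grip_width: 0.575
grasp_force: 53.2
```

```bash
python3 -c "
from h import *
o=status.get_obs();print(o['position'],o['ft_force'],o['torque'])"
```

```text
[ 0.51731992 -0.18958509  0.07931603] [ 5.19276532 -1.55273094 -1.1653112 ] [-0.41907974 -1.31008846  0.33640531]
```

Sliding in freely. Continue down to the ledges, easing +x a bit more.

Call:
{"name": "play_rows", "arguments": {"plan": [0, 0, 0, 0, 0.0005, 0.001, 0.3, 0, 0, 0, 0, 0.0005, 0.002, 0.3, 0, 0, 0, 0, 0.0005, 0.003, 0.3, 0, 0, 0, 0, 0.0005, 0.0035, 0.3, 0, 0, 0, 0, 0.0005, 0.0035, 0.3]}}

```text
clock: 21.6
position: [0.5174, -0.1898, 0.0762]
ee_rot: [0.768, 0.641, -0.001, -0.0]
ft_force: [2.7, -0.2, 6.6]
grip_width: 0.573
grasp_force: 53.9
```

Seated at 0.0762 (expected 0.0761). I'll release and rise.

Call:
{"name": "play_rows", "arguments": {"plan": [0, 0, 0, 0, 0, 0, 0.75, 0, 0, 0, 0, 0, 0, 0.85, 0, 0, 0, 0, 0, 0, 0.85, 0, 0, 0, 0, 0, -0.01, 0.85, 0, 0, 0, 0, 0, -0.04, 0.85, 0, 0, 0, 0, 0, -0.09, 0.85, 0, 0, 0, 0, 0, -0.14, 0.85, 0, 0, 0, 0.1, 0, -0.18, 0.85, 0, 0, 0, 0.15, 0, -0.18, 0.85, 0, 0, 0, 0.2, 0, -0.18, 0.85, 0, 0, 0, 0.25, 0, -0.18, 0.85, 0, 0, 0, 0.25, 0, -0.18, 0.85]}}

```text
clock: 23.1
position: [0.562, 0.0621, 0.2555]
ee_rot: [0.765, 0.644, -0.001, -0.001]
ft_force: [0.1, -0.7, 0.1]
grip_width: 0.851
grasp_force: 0.0
```

```bash
python3 - <<'E'
from h import *
print(status.get_obs()['ft_force'],status.get_obs()['position'])
T=viewer.camera('top');S=viewer.camera('side')
def c(I,x,y):return cv2.resize(I[y:y+90,x:x+80,::-1],(400,450),interpolation=cv2.INTER_CUBIC)
cv2.imwrite('pics/m6.png',np.hstack([c(T,329,200),c(S,236,234)]))
E
```

```text
[ 0.0948074  -0.70237934  0.09101858] [0.56201589 0.06205508 0.25547798]
```

View pics/m6.png

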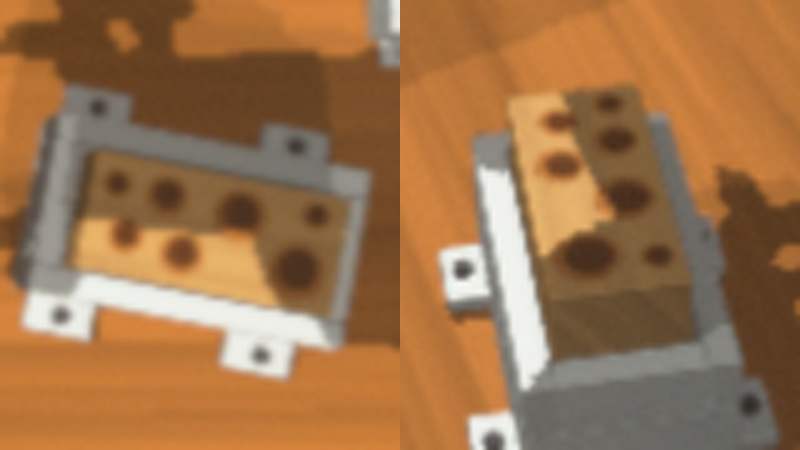

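The block is in the pocket. I'll check its height and flatness from the corners (free z and tilts).

```bash
python3 - <<'E'
from h import *
B=np.array([[.025,.054,0],[.025,-.054,0],[-.025,-.054,0],[-.025,.054,0]])
t=px([(97,149),(352,195),(328,320),(75,264)],(329,200));s=px([(237,85),(292,287),(151,305),(110,97)],(236,234))
f=lambda v:np.concatenate([(proj(n,Ro.from_euler('zyx',v[3:]).apply(B)+v[:3])-q).ravel() for n,q in(('top',t),('side',s))])
r=least_squares(f,[.517,-.192,.086,-.17,0,0]);print(r.x[:3].round(4),np.rad2deg(r.x[3:]).round(2),r.fun.round(1))
E
```

```text
[ 0.517  -0.192   0.0844] [-10.47   0.68   1.32] [-0.2 -0.4 -0.2  0.9  0.4 -0.2 -0.3  0.6  0.6 -0.2  0.7  0.1 -0.2 -0.1
 -0.3  0.1]
```

Height fits seated within error. I'll confirm by touching both ends of the block's top with closed fingers; a level block gives contact at TCP z ≈ 0.100.

```bash
python3 -c "
from h import *
go((.5238,-.1526,.112,-9.84),(.5238,-.1526,.0995,-9.84),(.5102,-.2314,.112,-9.84))"
```

```text
[-0.11  0.11 -0.35] [-0.2128 -0.0003  0.144 ]
[-0.11  0.11 -0.35] [-2.128e-01 -2.000e-04  1.565e-01]
[-0.11  0.11 -0.35] [-0.2928  0.0003  0.1442]
```

Call:
{"name": "play_rows", "arguments": {"plan": [0, 0, 0, -0.06, 0, 0, 0, 0, 0, 0, -0.12, 0, 0, 0, 0, 0, 0, -0.17, 0, 0, 0, 0, 0, 0, -0.213, 0, 0.04, 0, 0, 0, 0, -0.213, 0, 0.09, 0, 0, 0, 0, -0.213, 0, 0.13, 0, 0, 0, 0, -0.213, 0, 0.144, 0, 0, 0, 0, -0.213, 0, 0.149, 0, 0, 0, 0, -0.213, 0, 0.152, 0, 0, 0, 0, -0.213, 0, 0.154, 0, 0, 0, 0, -0.213, 0, 0.1555, 0, 0, 0, 0, -0.213, 0, 0.1565, 0, 0, 0, 0, -0.213, 0, 0.1565, 0]}}

```text
clock: 24.82
position: [0.5241, -0.1534, 0.1002]
ee_rot: [0.768, 0.641, -0.001, -0.0]
ft_force: [-3.7, 0.4, 9.8]
grip_width: 0.0
grasp_force: 4.8
```

Call:
{"name": "play_rows", "arguments": {"plan": [0, 0, 0, 0, 0, -0.012, 0, 0, 0, 0, -0.04, 0, -0.014, 0, 0, 0, 0, -0.08, 0, -0.014, 0, 0, 0, 0, -0.08, 0, -0.014, 0, 0, 0, 0, -0.08, 0, -0.008, 0, 0, 0, 0, -0.08, 0, -0.004, 0, 0, 0, 0, -0.08, 0, -0.002, 0, 0, 0, 0, -0.08, 0, -0.0007, 0, 0, 0, 0, -0.08, 0, 0, 0, 0, 0, 0, -0.08, 0, 0, 0]}}

```text
clock: 26.08
position: [0.5096, -0.2315, 0.1001]
ee_rot: [0.768, 0.641, -0.001, -0.001]
ft_force: [-4.8, 3.6, 12.1]
grip_width: 0.002
grasp_force: 5.9
```

Both ends are level at the seated height. I'll retreat clear and hand in.

Call:
{"name": "play_rows", "arguments": {"plan": [0, 0, 0, 0, 0, -0.02, 0, 0, 0, 0, 0, 0, -0.06, 0, 0, 0, 0, 0, 0, -0.11, 0, 0, 0, 0, 0, 0, -0.15, 0, 0, 0, 0, 0, 0, -0.15, 0, 0, 0, 0, 0, 0, -0.15, 0]}}

```text
clock: 26.82
position: [0.5095, -0.2316, 0.2486]
ee_rot: [0.768, 0.641, -0.001, -0.001]
ft_force: [0.3, 0.4, 0.2]
grip_width: 0.001
grasp_force: 0.0
```

```bash
python3 -c "
from workcell import manip
print(manip.hand_in())"
```

```text
the job is handed in; nothing more can be done
None
```

The job is handed in at about 27 s: both pins felt up and were clicked down (about 12 N at most), and the block is in the dock, cups up, with both ends touched at the seated height; no verdict came back.

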